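# Lay out the nut chocolates in their display dishes

### The job

Lay out the four nut-topped chocolates for display: put each one in the wooden dish of its own shape and size (long bar in the oblong dish, square in the square dish, large round in the large round dish, small round in the small round dish), lying flat on the dish's floor inside the rim with the nuts up. Set them down, do not drop or throw them, and leave the two plain chocolates without nuts where they lie.

Things in the scene. Friction and masses are not known exactly. Their poses are not given: they have to be found in the camera images.
- long_nut: Loose brown chocolate, 20 mm thick, with pale and brown nuts standing up to 5 mm proud of its top (25 mm in all); starts lying flat on the white table, nuts up. Long bar, 96 mm (its x) by 36 mm (its y), about 90 g. Origin: centre of its underside; z up through the nuts.
- square_nut: Loose brown chocolate, 20 mm thick, with pale and brown nuts standing up to 5 mm proud of its top (25 mm in all); starts lying flat on the white table, nuts up. Square, 50 mm by 50 mm (sides along its x and y), about 65 g. Origin: centre of its underside; z up through the nuts.
- round_nut: Loose brown chocolate, 20 mm thick, with pale and brown nuts standing up to 5 mm proud of its top (25 mm in all); starts lying flat on the white table, nuts up. Large round disc, 56 mm across, about 65 g. Origin: centre of its underside; z up through the nuts.
- small_nut: Loose brown chocolate, 20 mm thick, with pale and brown nuts standing up to 5 mm proud of its top (25 mm in all); starts lying flat on the white table, nuts up. Small round disc, 34 mm across, about 25 g. Origin: centre of its underside; z up through the nuts.
- square_plain: Loose brown chocolate with a smooth top and no nuts, square, 50 by 50 mm and 20 mm thick; not to be moved. Origin: centre of its underside.
- round_plain: Loose brown chocolate with a smooth top and no nuts, round, 56 mm across and 20 mm thick; not to be moved. Origin: centre of its underside.
- long_dish: Shallow wooden dish, fixed to the table; floor 3 mm thick, rim 5 mm wide with its top 7 mm above the table, so it is 4 mm deep inside. Oblong: inside 116 mm (its x) by 56 mm (its y), outside 126 by 66 mm. Origin: centre of its underside, at table level; z up.
- square_dish: Shallow wooden dish, fixed to the table; floor 3 mm thick, rim 5 mm wide with its top 7 mm above the table, so it is 4 mm deep inside. Square: inside 70 by 70 mm, outside 80 by 80 mm, sides along its x and y. Origin: centre of its underside, at table level; z up.
- round_dish: Shallow wooden dish, fixed to the table; floor 3 mm thick, rim 5 mm wide with its top 7 mm above the table, so it is 4 mm deep inside. Large round: inside 76 mm across, outside 86 mm. Origin: centre of its underside, at table level; z up.
- small_dish: Shallow wooden dish, fixed to the table; floor 3 mm thick, rim 5 mm wide with its top 7 mm above the table, so it is 4 mm deep inside. Small round: inside 54 mm across, outside 64 mm. Origin: centre of its underside, at table level; z up.

How it is judged:
At the end, for the whole second after the job is handed in: Each of the four nut chocolates lies at rest in the dish of its own shape and size: centre within 15 mm of the dish's centre, underside on the dish's floor (less than 1.5 mm above it), flat to 0.03 rad with the nuts up (horizontal distance between long_nut and long_dish below 0.015 m and z of long_nut in the frame of long_dish below 0.0045 m and angle between each of long_nut, square_nut, round_nut, small_nut's own z axis and vertical below 0.03 rad and linear speed of each of long_nut, square_nut, round_nut, small_nut below 0.02 m/s and horizontal distance between square_nut and square_dish below 0.015 m and z of square_nut in the frame of square_dish below 0.0045 m and horizontal distance between round_nut and round_dish below 0.015 m and z of round_nut in the frame of round_dish below 0.0045 m and horizontal distance between small_nut and small_dish below 0.015 m and z of small_nut in the frame of small_dish below 0.0045 m); the robot touches nothing.
It fails at once if a plain chocolate is shifted more than 15 mm from where it lay (distance of any of square_plain, round_plain from where it was at the start of the episode above 0.015 m).
It fails at once if a nut chocolate is dropped or thrown (moves faster than 0.6 m/s while not in the fingers, as in a fall of about 20 mm) ((linear speed of long_nut above 0.6 m/s and contact force between the fingers and long_nut below 0.05 N) or (linear speed of square_nut above 0.6 m/s and contact force between the fingers and square_nut below 0.05 N) or (linear speed of round_nut above 0.6 m/s and contact force between the fingers and round_nut below 0.05 N) or (linear speed of small_nut above 0.6 m/s and contact force between the fingers and small_nut below 0.05 N)).
It also fails if it takes over 104 s, if anything falls off the work surface, if the arm or the gripper's body presses on something with over 40 N, if the wrist force passes 120 N, or if a joint passes its speed limit or range.

### The arm

A 6-joint arm with a two-finger parallel gripper is mounted at the origin on the work surface. World frame = base frame: x ahead of the robot, y to its left, z up, the work surface at z = 0. Lengths are in m, angles in rad, forces in N, time in s.
With the tool pointing down it reaches from about 0.35 to 0.975 m from the base axis. Payload 4.9 kg.
Tool frame: the origin (TCP) lies at the very end of the fingers, on their centre line; the grasp point (between the pads) lies 19 mm behind it (ctrl.grasp_offset is the distance from the TCP to the grasp point, in m); z points along the fingers, y is the line along which they close (so a half turn about z gives the same grasp; the last joint's range is limited). The gripper opens to 85 mm and grips with 20 to 120 N. Pads are 22 mm wide; open, the fingers measure 114 mm over their backs; the gripper's body (76 mm by 85 mm) begins 54 mm behind the grasp point. The pads swing forward as they close: fully open they stand 13 mm farther back than shut.
Start: joints at [-1.256, 0.053, 1.613, -0, 1.476, -0.119], TCP at [0.263, -0.567, 0.231] pointing down, gripper open.
Joint ranges: [-3.01, 3.01], [-1.01, 2.22], [0.06, 2.58], [-1.02, 4.17], [0.09, 2.62], [-3.14, 3.14]. Speed limits (rad/s): [2.57, 2.57, 3.14, 3.14, 3.14, 3.14].

### API

Orientations are given as a rotation vector (axis times angle).
In Python, from station import ctrl, optics gives the robot as it stands.
- The arm moves only by the shell command python3 -m handwheel 'ROWS' [OPENING] [FORCE]. ROWS is JSON, a list of rows, each an object of numbers: "tx", "ty", "tz": the shift along the tool's x, y, z in mm; "roll": the turn about the tool's z in rad. A call has 1 to 12 rows; each row shifts and turns the commanded pose from where the row before left it, along the tool's axes as they then stand; what a row does not reach is not made up. A row lasts 1/12 s, in which the tool goes at most 41.7 mm and 7.16 degrees, less where a joint would pass 70% of its speed; a pose out of reach is approached as far as the arm can. A call with a gripper value outside its range is refused whole. OPENING is the finger opening in mm, from 0 to 85.4, set as the call begins (- or left out, the last holds). The fingers move at their own pace and stop on an object; FORCE is the grip in N (left out, the last holds). Time passes only in rows, so rows that do not move let the fingers close. It gives the time, the measured TCP pose, the force, the opening and the grip force at its end, in the units of the state.
- ctrl.get_obs(): the state, without advancing time (a new reading comes with each control period).
- optics.get_image(name): name is "scene" or "top"; returns (picture, depth): 420x560x3 uint8, red, green, blue; 420x560 float32, m along the optical axis (not along the pixel's ray), 0 where there is no reading.
- optics.camera_params(name): a dict with "mtx" (3x3 intrinsics, pixels), "k1" (the pictures are not rectified: a ray, as slopes to the right and down, at radius r is drawn at 1 + k1 r^2 times it, then the intrinsics apply), "extrinsics" (4x4, takes a point from camera to world coordinates). Camera axes: x right, y down, z forward; pixel columns grow to the right and rows downward; lengths in m; the calibration is good to about 2 mm. A picture is of the moment at which its call begins. camera_params takes no time and is no camera call.
- ctrl.finish_job(): hands the job in; it is judged then, once.
The state is a dict: "t": time; "q": joint angles; "dq": joint speeds; "effort": joint torques, N m; "tool_pos": TCP position; "tool_rot": TCP orientation; "contact_force": force on the tool from outside, world axes, zero at the start; "wrist_torque": the same for the moment, N m; "opening": finger opening in m; "grip_force": force on a finger pad.
Only numpy, scipy, OpenCV 4.12 (cv2) and the standard library are available. Lean on these libraries where they do the work, as an engineer would, in place of code of your own. Each camera call takes 0.05 s, during which the arm holds its last target. There are 200 camera calls.

## Working session

There is one attempt and no reset: what is moved stays moved. The work goes in short steps, Python scripts to look and compute and a shell command to move; the robot and the scene stay as the last step left them, time stands still between calls to the robot, and variables do not carry over. Pictures are saved under pics/ and viewed, at most 14 in all, crops included, and the job is handed in when it is done.

```bash
mkdir -p pics; ls; python3 - <<'E'
from station import ctrl, optics
import numpy as np, cv2
for n in ("scene","top"):
    im,d=optics.get_image(n); p=optics.camera_params(n)
    np.savez(f"{n}.npz",im=im,d=d,mtx=p["mtx"],k1=p["k1"],E=p["extrinsics"])
    cv2.imwrite(f"pics/{n}0.png",im[:,:,::-1]); print(n,p["mtx"],p["k1"],np.round(p["extrinsics"],3))
o=ctrl.get_obs(); print(o["t"],o["tool_pos"],o["tool_rot"])
E
```

```text
pics
scene [[390.73408869   0.         280.69381841]
 [  0.         390.73408869 206.02193141]
 [  0.           0.           1.        ]] -0.08383684817265626 [[ 0.167  0.791 -0.589  1.095]
 [ 0.986 -0.133  0.101 -0.09 ]
 [ 0.002 -0.598 -0.802  0.862]
 [ 0.     0.     0.     1.   ]]
top [[390.69069871   0.         277.41734489]
 [  0.         390.69069871 214.42075021]
 [  0.           0.           1.        ]] 0.017204514370144763 [[ 0.006 -0.987  0.159  0.382]
 [-1.    -0.002  0.029 -0.013]
 [-0.028 -0.159 -0.987  0.851]
 [ 0.     0.     0.     1.   ]]
0.1 [ 0.26253285 -0.56657526  0.23020358] [-3.06620519e+00 -6.75701911e-01  2.71556519e-04]
```

View pics/top0.png

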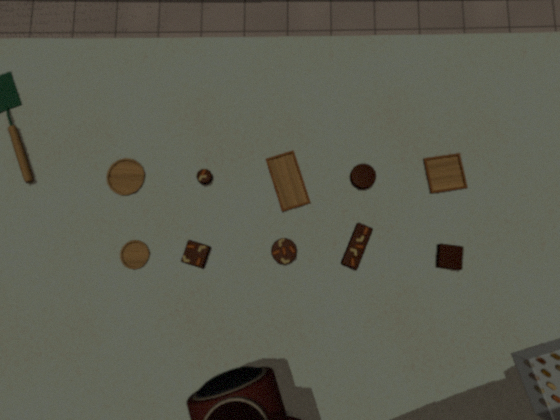

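View pics/scene0.png

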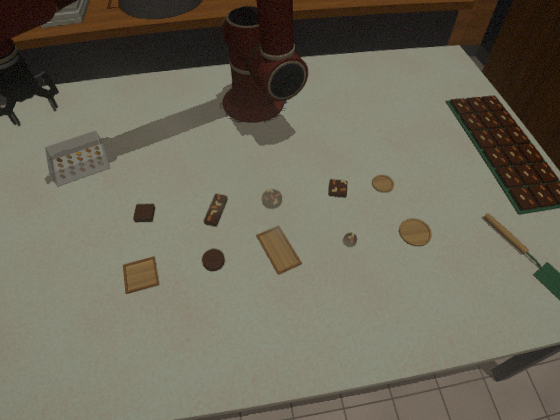

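```bash
cat >vis.py <<'E'
import numpy as np, cv2
from station import optics
def load(n): return dict(np.load(f"{n}.npz"))
def grab(n):
    im,d=optics.get_image(n); p=optics.camera_params(n)
    c=dict(im=im,d=d,mtx=p["mtx"],k1=p["k1"],E=p["extrinsics"]); return c
def rays(c,px):
    px=np.asarray(px,float).reshape(-1,1,2)
    u=cv2.undistortPoints(px,c["mtx"],np.array([float(c["k1"]),0,0,0]),
        ).reshape(-1,2)
    E=c["E"]; return E[:3,3],np.c_[u,np.ones(len(u))]@E[:3,:3].T
def plane(c,px,z):
    o,d=rays(c,px); return (o+d*((z-o[2])/d[:,2])[:,None])
def seg(c,seed,r=38,th=28):
    im=cv2.GaussianBlur(c["im"],(3,3),0).astype(int); x,y=seed
    x0,y0=max(x-r,0),max(y-r,0); w=im[y0:y+r,x0:x+r]
    bg=np.median(np.r_[w[0],w[-1],w[:,0],w[:,-1]],axis=0)
    m=(np.abs(w-bg).max(2)>th).astype(np.uint8)
    m=cv2.morphologyEx(m,cv2.MORPH_CLOSE,np.ones((3,3),np.uint8))
    cs,_=cv2.findContours(m,cv2.RETR_EXTERNAL,cv2.CHAIN_APPROX_NONE)
    k=max(cs,key=cv2.contourArea); return cv2.convexHull(k).reshape(-1,2)+[x0,y0]
def measure(c,seed,z,**k):
    h=seg(c,seed,**k); P=plane(c,h,z)[:,:2]
    R=cv2.minAreaRect((P*1000).astype(np.float32)); 
    M=cv2.moments(h.astype(np.float32)); cen=(M["m10"]/M["m00"],M["m01"]/M["m00"])
    return cen,plane(c,[cen],z)[0],R
def tri(a,pa,b,pb):
    o1,d1=rays(a,[pa]); o2,d2=rays(b,[pb]); A=np.c_[d1[0],-d2[0]]
    s=np.linalg.lstsq(A,o2-o1,rcond=None)[0]; p=o1+d1[0]*s[0]; q=o2+d2[0]*s[1]
    return (p+q)/2,np.linalg.norm(p-q)
E
cat >run1.py <<'E'
from vis import *
T,S=load("top"),load("scene")
L=dict(long_nut=((357,246),(216,209),.01),square_nut=((196,254),(338,188),.01),round_nut=((284,251),(272,198),.01),small_nut=((205,177),(350,239),.01),
 square_plain=((450,257),(144,213),.01),round_plain=((363,176),(213,260),.01),
 long_dish=((288,181),(278,250),.005),square_dish=((445,173),(140,275),.005),round_dish=((126,177),(415,232),.005),small_dish=((135,254),(382,184),.005))
vt,vs=T["im"].copy(),S["im"].copy()
for n,(a,b,z) in L.items():
    r=24 if n in("small_nut",) else 36
    for c,s,v in((T,a,vt),(S,b,vs)): cv2.polylines(v,[seg(c,s,r=r).astype(np.int32)],True,(0,255,255),1)
    ca,pa,R=measure(T,a,z,r=r); cb,pb,RS=measure(S,b,z,r=r); t,e=tri(T,ca,S,cb)
    d=np.median(T["d"][int(ca[1])-3:int(ca[1])+4,int(ca[0])-3:int(ca[0])+4])
    o,dr=rays(T,[ca]); zt=(o+dr[0]*d)[2]
    print(n,"top",np.round(pa[:2]*1e3,1),"scene",np.round(pb[:2]*1e3,1),"tri",np.round(t*1e3,1),round(e*1e3,1),"depth z",round(zt*1e3,1),"size",np.round(R[1],0),"ang",round(R[2],1),"sc",np.round(RS[1],0),round(RS[2],1))
cv2.imwrite("pics/m1.png",np.hstack([cv2.resize(vt[130:290,90:490],(800,320))])[:,:,::-1])
cv2.imwrite("pics/m2.png",cv2.resize(vs[160:310,110:450],(800,353))[:,:,::-1])
E
python3 run1.py
```

```text
long_nut top [ 449.1 -157.2] scene [ 453.  -158.8] tri [ 449.4 -158.7    5. ] 1.1 depth z 21.2 size [ 39. 101.] ang 66.9 sc [ 42. 108.] 67.1
square_nut top [431.  187.3] scene [433.2 186.4] tri [431.2 187.6   7.4] 0.7 depth z 20.0 size [56. 52.] ang 73.3 sc [54. 67.] 74.5
round_nut top [437.9  -2.2] scene [439.6  -2.9] tri [438.   -2.4   7.9] 0.5 depth z 22.5 size [56. 54.] ang 0.3 sc [53. 66.] 80.5
small_nut top [602.  174.9] scene [604.  174.5] tri [602.6 175.3   7.6] 0.2 depth z 22.2 size [40. 35.] ang 27.6 sc [34. 41.] 75.1
square_plain top [ 428.1 -350.8] scene [ 429.7 -351.5] tri [ 428.2 -351.9    7.9] 0.4 depth z 19.7 size [57. 55.] ang 82.3 sc [58. 64.] 82.8
round_plain top [ 602.6 -174.2] scene [ 604.4 -175.1] tri [ 603.1 -175.     7.8] 0.6 depth z 20.3 size [57. 61.] ang 88.2 sc [65. 57.] 11.1
long_dish top [594.1  -9.7] scene [600.6 -10. ] tri [596.   -9.5  -2.8] 0.4 depth z 3.2 size [129.  67.] ang 17.8 sc [130.  69.] 17.5
square_dish top [ 611.2 -354.6] scene [ 615.3 -355.5] tri [ 612.5 -356.8    0. ] 0.4 depth z 3.0 size [83. 84.] ang 8.5 sc [85. 83.] 8.8
round_dish top [604.  354.3] scene [607.9 352.9] tri [6.052e+02 3.558e+02 3.000e-01] 1.0 depth z 3.8 size [87. 83.] ang 63.5 sc [84. 89.] 49.2
small_dish top [429.8 322.8] scene [433.8 321.2] tri [4.300e+02 3.241e+02 3.000e-01] 1.2 depth z 3.8 size [63. 62.] ang 64.7 sc [63. 64.] 80.6
```

View pics/m1.png

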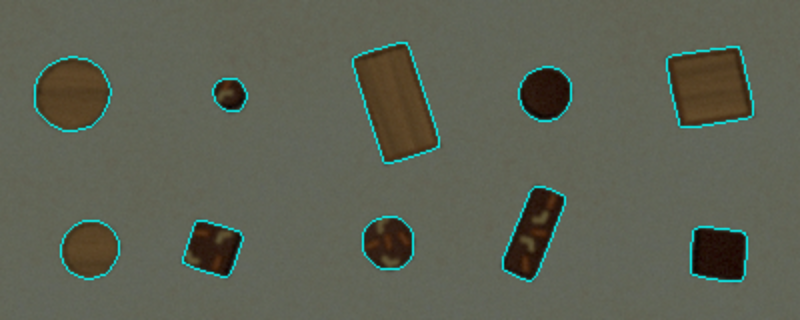

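View pics/m2.png

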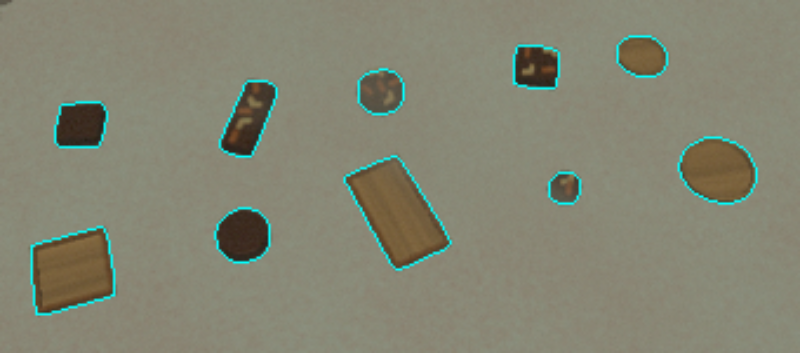

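Both views agree: the outlines are clean, the chocolates' mid-height is about 8 mm (nominal 10), and the dishes sit at about 0–3 mm. Sizes match, and the reach to every point is 0.45–0.71 m. Starting with the long bar.

```bash
cat >go.py <<'E'
import sys,numpy as np
from station import ctrl
from scipy.spatial.transform import Rotation as R
# target x y z(mm) and heading of tool y (deg, world); prints shift in present tool axes + roll
o=ctrl.get_obs(); r=R.from_rotvec(o["tool_rot"]).as_matrix()
a=[float(v) for v in sys.argv[1:]]
d=r.T@(np.array(a[:3])-np.array(o["tool_pos"])*1000)
b=np.degrees(np.arctan2(r[1,1],r[0,1])); s=f"shift {np.round(d,1)} yhead {b:.1f}"
if len(a)>3: s+=f" roll {np.radians((b-a[3]+90)%180-90):.3f}"
print(s,"tilt",np.round(r[2],3),"t",round(o["t"],2),"F",np.round(o["contact_force"],1),"open",o["opening"])
E
python3 go.py 449 -158 60 -113.1
```

```text
shift [ 340.9 -292.   170.8] yhead -65.1 roll 0.837 tilt [ 0.    -0.002 -1.   ] t 0.1 F [ 1.2  0.5 -0.7] open 0.08562480488948888
```

```bash
python3 -m handwheel '[{"tx":14,"ty":-12,"tz":5},{"tx":28,"ty":-24,"tz":8},{"tx":28,"ty":-24,"tz":8},{"tx":28,"ty":-24,"tz":8},{"tx":28,"ty":-24,"tz":8},{"tx":28,"ty":-24,"tz":8},{"tx":28,"ty":-24,"tz":8},{"tx":28,"ty":-24,"tz":8},{"tx":28,"ty":-24,"tz":8},{"tx":28,"ty":-24,"tz":8},{"tx":28,"ty":-24,"tz":8},{"tx":28,"ty":-24,"tz":8}]' 60 30
python3 -m handwheel '[{"tx":18,"ty":-16,"tz":8},{"roll":0.12,"tz":8},{"roll":0.12,"tz":8},{"roll":0.12,"tz":8},{"roll":0.12,"tz":8},{"roll":0.12,"tz":8},{"roll":0.12,"tz":8},{"roll":0.117,"tz":8},{"tz":1},{}]'
python3 go.py 449 -158 6 -113.1
```

```text
shift [ 340.9 -291.9  224.8] yhead -65.1 roll 0.837 tilt [ 0.    -0.002 -1.   ] t 0.1 F [ 1.2  0.5 -0.7] open 0.08562480488948888$[0]: bad value
$[0]: bad value
```

```bash
python3 -m handwheel '[{"tx":14,"ty":-12,"tz":5,"roll":0}]' 60 30; python3 go.py 449 -158 60
```

```text
t: 0.18
tool_pos: [0.2694, -0.5521, 0.2265]
tool_rot: [3.067, 0.672, -0.001]
contact_force: [0.2, 0.7, 1.2]
opening: 0.0752
grip_force: 0.0
shift [ 328.2 -283.   165.8] yhead -65.3 tilt [-0.001  0.001 -1.   ] t 0.18 F [0.2 0.7 1.2] open 0.07523817025474462
```

```bash
python3 -m handwheel '[{"tx":28,"ty":-24,"tz":8,"roll":0},{"tx":28,"ty":-24,"tz":8,"roll":0},{"tx":28,"ty":-24,"tz":8,"roll":0},{"tx":28,"ty":-24,"tz":8,"roll":0},{"tx":28,"ty":-24,"tz":8,"roll":0},{"tx":28,"ty":-24,"tz":8,"roll":0},{"tx":28,"ty":-24,"tz":8,"roll":0},{"tx":28,"ty":-24,"tz":8,"roll":0},{"tx":28,"ty":-24,"tz":8,"roll":0},{"tx":28,"ty":-24,"tz":8,"roll":0},{"tx":28,"ty":-24,"tz":8,"roll":0},{"tx":19,"ty":-16,"tz":8,"roll":0}]' 60 30
python3 -m handwheel '[{"tx":0,"ty":0,"tz":9,"roll":0.12},{"tx":0,"ty":0,"tz":9,"roll":0.12},{"tx":0,"ty":0,"tz":9,"roll":0.12},{"tx":0,"ty":0,"tz":9,"roll":0.12},{"tx":0,"ty":0,"tz":9,"roll":0.12},{"tx":0,"ty":0,"tz":9,"roll":0.12},{"tx":0,"ty":0,"tz":9,"roll":0.117},{"tx":0,"ty":0,"tz":0,"roll":0},{"tx":0,"ty":0,"tz":0,"roll":0},{"tx":0,"ty":0,"tz":0,"roll":0}]'
python3 go.py 449 -158 6 -113.1
```

```text
t: 1.18
tool_pos: [0.4497, -0.1559, 0.1295]
tool_rot: [-3.066, -0.678, -0.0]
contact_force: [0.3, -1.1, -0.5]
opening: 0.0601
grip_force: 0.0
t: 2.02
tool_pos: [0.4495, -0.1589, 0.0676]
tool_rot: [3.079, -0.625, 0.0]
contact_force: [0.2, -0.6, 0.4]
opening: 0.0603
grip_force: 0.0
shift [-0.8 -0.6 61.6] yhead -113.0 roll 0.002 tilt [ 0.  0. -1.] t 2.02 F [ 0.2 -0.6  0.4] open 0.06025216814324132
```

```bash
python3 -m handwheel '[{"tx":-0.8,"ty":-0.6,"tz":15,"roll":0},{"tx":0,"ty":0,"tz":15,"roll":0},{"tx":0,"ty":0,"tz":15,"roll":0},{"tx":0,"ty":0,"tz":10,"roll":0},{"tx":0,"ty":0,"tz":6,"roll":0},{"tx":0,"ty":0,"tz":0.6,"roll":0},{"tx":0,"ty":0,"tz":0,"roll":0}]'
python3 -m handwheel '[{"tx":0,"ty":0,"tz":0,"roll":0},{"tx":0,"ty":0,"tz":0,"roll":0},{"tx":0,"ty":0,"tz":0,"roll":0},{"tx":0,"ty":0,"tz":0,"roll":0},{"tx":0,"ty":0,"tz":0,"roll":0},{"tx":0,"ty":0,"tz":0,"roll":0}]' 25 30
```

```text
t: 2.6
tool_pos: [0.4491, -0.158, 0.0059]
tool_rot: [3.078, -0.628, 0.0]
contact_force: [-0.5, 0.9, -0.2]
opening: 0.0599
grip_force: 0.0
t: 3.1
tool_pos: [0.4499, -0.1584, 0.0069]
tool_rot: [3.077, -0.629, 0.003]
contact_force: [-0.7, -0.4, 6.3]
opening: 0.0352
grip_force: 31.8
```

```bash
python3 -m handwheel '[{"tx":0,"ty":0,"tz":-5,"roll":0},{"tx":0,"ty":0,"tz":-15,"roll":0},{"tx":0,"ty":0,"tz":-25,"roll":0},{"tx":0,"ty":0,"tz":-25,"roll":0},{"tx":0,"ty":0,"tz":-10,"roll":0},{"tx":0,"ty":0,"tz":0,"roll":0},{"tx":0,"ty":0,"tz":0,"roll":0}]'
python3 - <<'E'
from vis import *
a=grab("scene"); cv2.imwrite("pics/g1.png",cv2.resize(a["im"][120:270,150:350],(800,600),interpolation=cv2.INTER_CUBIC)[:,:,::-1])
E
python3 go.py 595.5 -9.6 60 -72.2
```

```text
t: 3.68
tool_pos: [0.4487, -0.1579, 0.0854]
tool_rot: [3.078, -0.629, 0.0]
contact_force: [-0.4, 0.2, -0.9]
opening: 0.0353
grip_force: 31.1
shift [  77.7 -193.9   24.2] yhead -113.1 roll -0.714 tilt [-0.002 -0.    -1.   ] t 3.73 F [ 0.8  0.7 -1.1] open 0.03494170336302423
```

View pics/g1.png

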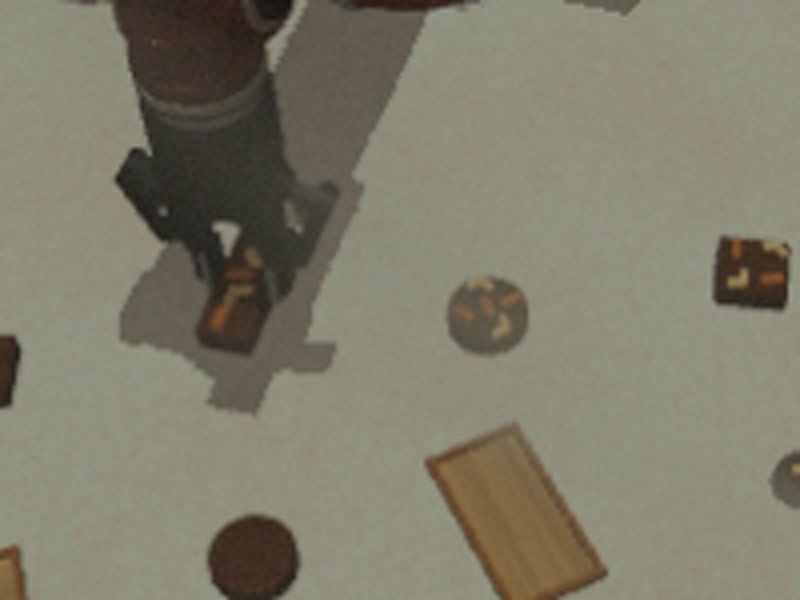

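The long bar is held and looks level (crop around (238,310)); now carrying it to the oblong dish.

```bash
python3 -m handwheel '[{"tx":6,"ty":-14,"tz":0,"roll":0},{"tx":11,"ty":-28,"tz":0,"roll":0},{"tx":12,"ty":-30,"tz":0,"roll":0},{"tx":12,"ty":-30,"tz":0,"roll":0},{"tx":12,"ty":-30,"tz":0,"roll":0},{"tx":12,"ty":-30,"tz":0,"roll":0},{"tx":8,"ty":-20,"tz":0,"roll":0},{"tx":4.7,"ty":-12,"tz":0,"roll":0},{"tx":0,"ty":0,"tz":0,"roll":0}]'
python3 -m handwheel '[{"tx":0,"ty":0,"tz":4,"roll":-0.1},{"tx":0,"ty":0,"tz":4,"roll":-0.11},{"tx":0,"ty":0,"tz":4,"roll":-0.11},{"tx":0,"ty":0,"tz":4,"roll":-0.11},{"tx":0,"ty":0,"tz":4,"roll":-0.11},{"tx":0,"ty":0,"tz":4,"roll":-0.1},{"tx":0,"ty":0,"tz":0,"roll":-0.074},{"tx":0,"ty":0,"tz":0,"roll":0},{"tx":0,"ty":0,"tz":0,"roll":0}]'
python3 - <<'E'
from vis import *
a=grab("top"); cv2.imwrite("pics/g2.png",cv2.resize(a["im"][110:260,190:390],(800,600),interpolation=cv2.INTER_CUBIC)[:,:,::-1])
E
python3 go.py 595.5 -9.6 12 -72.2
```

```text
t: 4.48
tool_pos: [0.5965, -0.0083, 0.0836]
tool_rot: [-3.079, 0.626, 0.005]
contact_force: [0.3, -0.6, -0.8]
opening: 0.0355
grip_force: 31.1
t: 5.23
tool_pos: [0.5952, -0.0108, 0.0607]
tool_rot: [-3.104, -0.482, 0.003]
contact_force: [-0.0, -0.1, -1.0]
opening: 0.0349
grip_force: 31.1
shift [ 0.3 -1.  49.1] yhead -72.3 roll -0.003 tilt [-0.001 -0.    -1.   ] t 5.28 F [ 0.2  0.2 -0.3] open 0.0351931961729898
```

```bash
python3 -m handwheel '[{"tx":0,"ty":0,"tz":6,"roll":0},{"tx":0,"ty":0,"tz":12,"roll":0},{"tx":0,"ty":0,"tz":12,"roll":0},{"tx":0,"ty":0,"tz":9,"roll":0},{"tx":0,"ty":0,"tz":6,"roll":0},{"tx":0,"ty":0,"tz":4,"roll":0},{"tx":0,"ty":0,"tz":0,"roll":0},{"tx":0,"ty":0,"tz":0,"roll":0}]'
python3 -m handwheel '[{"tx":0,"ty":0,"tz":1,"roll":0},{"tx":0,"ty":0,"tz":0,"roll":0}]'
python3 -m handwheel '[{"tx":0,"ty":0,"tz":1,"roll":0},{"tx":0,"ty":0,"tz":0,"roll":0}]'
```

```text
t: 5.95
tool_pos: [0.5964, -0.0099, 0.0124]
tool_rot: [-3.104, -0.486, 0.001]
contact_force: [0.5, 0.6, -0.8]
opening: 0.0354
grip_force: 31.1
t: 6.12
tool_pos: [0.597, -0.01, 0.0123]
tool_rot: [3.103, 0.486, 0.002]
contact_force: [-0.2, -0.5, -0.0]
opening: 0.0347
grip_force: 31.1
t: 6.28
tool_pos: [0.5967, -0.01, 0.011]
tool_rot: [3.104, 0.486, 0.001]
contact_force: [0.4, -0.2, -0.7]
opening: 0.0351
grip_force: 31.1
```

```bash
python3 -m handwheel '[{"tx":0,"ty":0,"tz":0.7,"roll":0},{"tx":0,"ty":0,"tz":0,"roll":0}]'
python3 -m handwheel '[{"tx":0,"ty":0,"tz":0.7,"roll":0},{"tx":0,"ty":0,"tz":0,"roll":0}]'
```

```text
t: 6.45
tool_pos: [0.5965, -0.01, 0.01]
tool_rot: [-3.104, -0.486, -0.0]
contact_force: [0.2, 0.6, -0.4]
opening: 0.0357
grip_force: 31.1
t: 6.62
tool_pos: [0.5966, -0.01, 0.0099]
tool_rot: [3.104, 0.486, 0.0]
contact_force: [-2.7, 0.8, 3.5]
opening: 0.0351
grip_force: 31.6
```

```bash
python3 -m handwheel '[{"tx":0,"ty":0,"tz":0,"roll":0},{"tx":0,"ty":0,"tz":0,"roll":0},{"tx":0,"ty":0,"tz":0,"roll":0},{"tx":0,"ty":0,"tz":0,"roll":0}]' 50
python3 -m handwheel '[{"tx":0,"ty":0,"tz":-8,"roll":0},{"tx":0,"ty":0,"tz":-18,"roll":0},{"tx":0,"ty":0,"tz":-25,"roll":0},{"tx":0,"ty":0,"tz":-20,"roll":0},{"tx":0,"ty":0,"tz":-8,"roll":0},{"tx":0,"ty":0,"tz":0,"roll":0},{"tx":0,"ty":0,"tz":0,"roll":0}]' 72
python3 go.py 438 -2.3 60 -72.2
```

```text
t: 6.95
tool_pos: [0.5964, -0.01, 0.0092]
tool_rot: [-3.104, -0.486, 0.0]
contact_force: [0.2, 0.1, 0.0]
opening: 0.0501
grip_force: 0.0
t: 7.53
tool_pos: [0.5965, -0.01, 0.0884]
tool_rot: [3.104, 0.486, 0.001]
contact_force: [-0.5, 0.1, -0.9]
opening: 0.0719
grip_force: 0.0
shift [-148.6  -55.8   28.3] yhead -72.2 roll 0.000 tilt [ 0.  0. -1.] t 7.53 F [-0.5  0.1 -0.9] open 0.07190855268863558
```

Long bar released cleanly. Next is the large round.

```bash
python3 -m handwheel '[{"tx":-11,"ty":-4,"tz":0,"roll":0},{"tx":-24,"ty":-9,"tz":3,"roll":0},{"tx":-30,"ty":-11,"tz":5,"roll":0},{"tx":-30,"ty":-11,"tz":5,"roll":0},{"tx":-28,"ty":-11,"tz":5,"roll":0},{"tx":-18,"ty":-7,"tz":5,"roll":0},{"tx":-7.6,"ty":-2.8,"tz":5,"roll":0},{"tx":0,"ty":0,"tz":0,"roll":0},{"tx":0,"ty":0,"tz":0,"roll":0}]'
python3 go.py 438 -2.3 3.5
```

```text
t: 8.28
tool_pos: [0.4378, -0.0023, 0.0596]
tool_rot: [-3.103, -0.486, 0.001]
contact_force: [0.9, -0.6, -0.3]
opening: 0.0718
grip_force: 0.0
shift [ 0.2  0.1 56.1] yhead -72.2 tilt [-0.001 -0.    -1.   ] t 8.28 F [ 0.9 -0.6 -0.3] open 0.07177595230183843
```

```bash
python3 -m handwheel '[{"tx":0,"ty":0,"tz":8,"roll":0},{"tx":0,"ty":0,"tz":15,"roll":0},{"tx":0,"ty":0,"tz":15,"roll":0},{"tx":0,"ty":0,"tz":10,"roll":0},{"tx":0,"ty":0,"tz":5,"roll":0},{"tx":0,"ty":0,"tz":2.5,"roll":0},{"tx":0,"ty":0,"tz":0,"roll":0}]'
python3 -m handwheel '[{"tx":0,"ty":0,"tz":0,"roll":0},{"tx":0,"ty":0,"tz":0,"roll":0},{"tx":0,"ty":0,"tz":0,"roll":0},{"tx":0,"ty":0,"tz":0,"roll":0},{"tx":0,"ty":0,"tz":0,"roll":0},{"tx":0,"ty":0,"tz":0,"roll":0}]' 45 30
python3 -m handwheel '[{"tx":0,"ty":0,"tz":-5,"roll":0},{"tx":0,"ty":0,"tz":-15,"roll":0},{"tx":0,"ty":0,"tz":-25,"roll":0},{"tx":0,"ty":0,"tz":-25,"roll":0},{"tx":0,"ty":0,"tz":-10,"roll":0},{"tx":0,"ty":0,"tz":0,"roll":0},{"tx":0,"ty":0,"tz":0,"roll":0}]'
python3 go.py 605 355 60 -72.2
```

```text
t: 8.87
tool_pos: [0.4381, -0.0023, 0.0044]
tool_rot: [-3.103, -0.486, 0.001]
contact_force: [0.9, 0.2, -0.2]
opening: 0.072
grip_force: 0.0
t: 9.37
tool_pos: [0.439, -0.0025, 0.0058]
tool_rot: [3.103, 0.486, 0.004]
contact_force: [0.4, 0.3, 5.0]
opening: 0.0541
grip_force: 32.2
t: 9.95
tool_pos: [0.4377, -0.0023, 0.0845]
tool_rot: [3.104, 0.486, 0.0]
contact_force: [0.4, -0.9, -0.6]
opening: 0.0544
grip_force: 31.9
shift [ 268.6 -289.    24.4] yhead -72.2 roll 0.000 tilt [ 0.  0. -1.] t 9.95 F [ 0.4 -0.9 -0.6] open 0.05438227233384965
```

```bash
python3 -m handwheel '[{"tx":10,"ty":-11,"tz":0,"roll":0},{"tx":20,"ty":-22,"tz":0,"roll":0},{"tx":26,"ty":-28,"tz":0,"roll":0},{"tx":26,"ty":-28,"tz":0,"roll":0},{"tx":26,"ty":-28,"tz":0,"roll":0},{"tx":26,"ty":-28,"tz":0,"roll":0},{"tx":26,"ty":-28,"tz":0,"roll":0},{"tx":26,"ty":-28,"tz":0,"roll":0},{"tx":26,"ty":-28,"tz":0,"roll":0},{"tx":24,"ty":-26,"tz":0,"roll":0},{"tx":20,"ty":-21,"tz":0,"roll":0},{"tx":12.6,"ty":-13,"tz":0,"roll":0}]'
python3 -m handwheel '[{"tx":0,"ty":0,"tz":10,"roll":0},{"tx":0,"ty":0,"tz":10,"roll":0},{"tx":0,"ty":0,"tz":10,"roll":0},{"tx":0,"ty":0,"tz":0,"roll":0},{"tx":0,"ty":0,"tz":0,"roll":0}]'
python3 go.py 605 355 10 -72.2
```

```text
t: 10.95
tool_pos: [0.6044, 0.3572, 0.0811]
tool_rot: [3.103, 0.489, -0.006]
contact_force: [-0.8, -0.5, -0.6]
opening: 0.0547
grip_force: 31.9
t: 11.37
tool_pos: [0.6035, 0.3532, 0.0521]
tool_rot: [3.103, 0.484, -0.007]
contact_force: [0.1, -0.8, -1.1]
opening: 0.0547
grip_force: 31.9
shift [ 2.2 -1.3 42.1] yhead -72.3 roll -0.001 tilt [-0.005  0.001 -1.   ] t 11.37 F [ 0.1 -0.8 -1.1] open 0.05466623584550507
```

```bash
python3 -m handwheel '[{"tx":1,"ty":-1,"tz":7,"roll":0},{"tx":1,"ty":0,"tz":12,"roll":0},{"tx":0,"ty":0,"tz":11,"roll":0},{"tx":0,"ty":0,"tz":7,"roll":0},{"tx":0,"ty":0,"tz":4,"roll":0},{"tx":0,"ty":0,"tz":1,"roll":0},{"tx":0,"ty":0,"tz":0,"roll":0},{"tx":0,"ty":0,"tz":0,"roll":0}]'
python3 -m handwheel '[{"tx":0,"ty":0,"tz":0.8,"roll":0},{"tx":0,"ty":0,"tz":0,"roll":0}]'
```

```text
t: 12.03
tool_pos: [0.6072, 0.3567, 0.0132]
tool_rot: [-3.104, -0.486, -0.001]
contact_force: [-0.3, -0.2, -0.3]
opening: 0.0543
grip_force: 31.9
t: 12.2
tool_pos: [0.6073, 0.3568, 0.0126]
tool_rot: [-3.103, -0.486, -0.002]
contact_force: [-0.2, 0.2, -1.2]
opening: 0.0545
grip_force: 31.9
```

```bash
python3 -m handwheel '[{"tx":-1,"ty":1.5,"tz":1,"roll":0},{"tx":0,"ty":0,"tz":1,"roll":0},{"tx":0,"ty":0,"tz":0.7,"roll":0},{"tx":0,"ty":0,"tz":0,"roll":0}]'
python3 -m handwheel '[{"tx":0,"ty":0,"tz":0.7,"roll":0},{"tx":0,"ty":0,"tz":0,"roll":0}]'
python3 -m handwheel '[{"tx":0,"ty":0,"tz":0.7,"roll":0},{"tx":0,"ty":0,"tz":0,"roll":0}]'
```

```text
t: 12.53
tool_pos: [0.6062, 0.3547, 0.009]
tool_rot: [3.104, 0.486, -0.001]
contact_force: [-0.1, 0.1, -0.3]
opening: 0.0546
grip_force: 31.9
t: 12.7
tool_pos: [0.6065, 0.3549, 0.0089]
tool_rot: [3.104, 0.486, 0.0]
contact_force: [-1.0, -0.5, 1.8]
opening: 0.0545
grip_force: 32.1
t: 12.87
tool_pos: [0.6067, 0.355, 0.0089]
tool_rot: [-3.104, -0.486, -0.001]
contact_force: [-2.2, -1.4, 3.9]
opening: 0.0545
grip_force: 32.4
```

```bash
python3 -m handwheel '[{"tx":0,"ty":0,"tz":0,"roll":0},{"tx":0,"ty":0,"tz":0,"roll":0},{"tx":0,"ty":0,"tz":0,"roll":0},{"tx":0,"ty":0,"tz":0,"roll":0}]' 68
python3 -m handwheel '[{"tx":0,"ty":0,"tz":-8,"roll":0},{"tx":0,"ty":0,"tz":-18,"roll":0},{"tx":0,"ty":0,"tz":-25,"roll":0},{"tx":0,"ty":0,"tz":-20,"roll":0},{"tx":0,"ty":0,"tz":-8,"roll":0},{"tx":0,"ty":0,"tz":0,"roll":0},{"tx":0,"ty":0,"tz":0,"roll":0}]' 55
python3 go.py 602.3 175 60 -72.2
```

```text
t: 13.2
tool_pos: [0.6062, 0.3548, 0.0075]
tool_rot: [3.104, 0.486, -0.0]
contact_force: [-0.2, -0.6, 0.4]
opening: 0.068
grip_force: 0.0
t: 13.78
tool_pos: [0.6064, 0.3548, 0.087]
tool_rot: [-3.104, -0.486, -0.001]
contact_force: [-0.6, 0.1, -1.2]
opening: 0.0553
grip_force: 8.2
shift [-58.9 170.   26.9] yhead -72.2 roll 0.000 tilt [ 0. -0. -1.] t 13.78 F [-0.6  0.1 -1.2] open 0.05533091235121973
```

I narrowed the fingers while lifting, and they now read 8 N of grip, so they may have picked the disc back up. Checking with a picture.

```bash
python3 - <<'E'
from vis import *
a=grab("scene"); cv2.imwrite("pics/g3.png",cv2.resize(a["im"][130:280,330:530],(800,600),interpolation=cv2.INTER_CUBIC)[:,:,::-1])
E
```

```text
(no output)
```

View pics/g3.png

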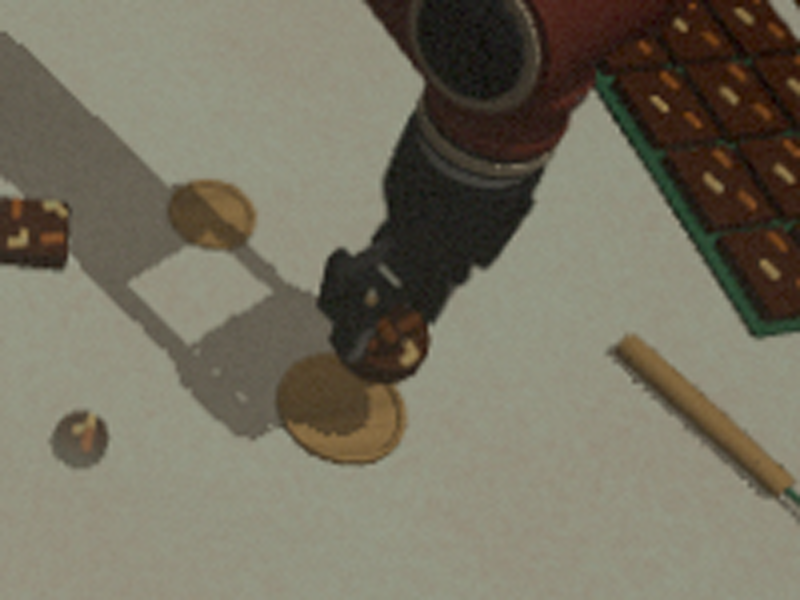

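The disc is indeed back in the fingers (crop ≈(395,345)). I'll firm the grip, lower it in small steps watching the force, and open fully clear before lifting.

```bash
python3 -m handwheel '[{"tx":0,"ty":0,"tz":0,"roll":0},{"tx":0,"ty":0,"tz":0,"roll":0},{"tx":0,"ty":0,"tz":0,"roll":0}]' 45 30
python3 -m handwheel '[{"tx":0,"ty":0,"tz":6,"roll":0},{"tx":0,"ty":0,"tz":14,"roll":0},{"tx":0,"ty":0,"tz":14,"roll":0},{"tx":0,"ty":0,"tz":10,"roll":0},{"tx":0,"ty":0,"tz":6,"roll":0},{"tx":0,"ty":0,"tz":0,"roll":0},{"tx":0,"ty":0,"tz":0,"roll":0}]'
python3 - <<'E'
from vis import *
a=grab("scene"); cv2.imwrite("pics/g4.png",cv2.resize(a["im"][170:270,360:480],(720,600),interpolation=cv2.INTER_CUBIC)[:,:,::-1])
E
```

```text
t: 14.08
tool_pos: [0.6056, 0.3544, 0.0852]
tool_rot: [3.103, 0.486, -0.004]
contact_force: [0.3, 0.5, -0.6]
opening: 0.0536
grip_force: 31.6
t: 14.67
tool_pos: [0.6059, 0.3546, 0.0358]
tool_rot: [3.103, 0.486, -0.002]
contact_force: [0.1, -0.5, -0.7]
opening: 0.0535
grip_force: 31.7
```

View pics/g4.png

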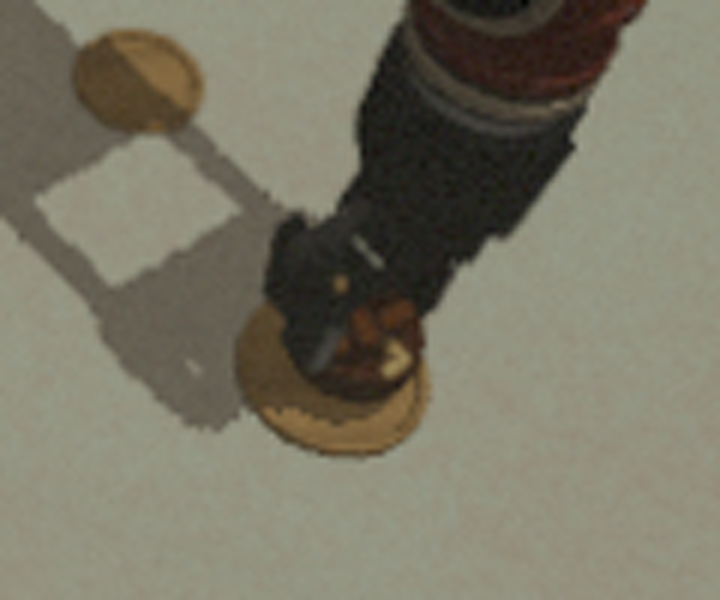

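```bash
for i in 1; do :; done
python3 -m handwheel '[{"tx":0,"ty":0,"tz":5,"roll":0},{"tx":0,"ty":0,"tz":4,"roll":0},{"tx":0,"ty":0,"tz":0,"roll":0}]' | grep -E "pos|contact"
python3 -m handwheel '[{"tx":0,"ty":0,"tz":4,"roll":0},{"tx":0,"ty":0,"tz":0,"roll":0}]' | grep -E "pos|contact"
python3 -m handwheel '[{"tx":0,"ty":0,"tz":3,"roll":0},{"tx":0,"ty":0,"tz":0,"roll":0}]' | grep -E "pos|contact"
```

```text
tool_pos: [0.606, 0.3547, 0.0273]
contact_force: [-0.1, 0.3, -1.4]
tool_pos: [0.606, 0.3546, 0.0232]
contact_force: [-0.4, -0.3, -0.5]
tool_pos: [0.6061, 0.3547, 0.0203]
contact_force: [-0.6, -0.7, -1.0]
```

```bash
python3 -m handwheel '[{"tx":0,"ty":0,"tz":2,"roll":0},{"tx":0,"ty":0,"tz":0,"roll":0}]' | grep -E "pos|contact"
python3 -m handwheel '[{"tx":0,"ty":0,"tz":2,"roll":0},{"tx":0,"ty":0,"tz":0,"roll":0}]' | grep -E "pos|contact"
python3 -m handwheel '[{"tx":0,"ty":0,"tz":1.5,"roll":0},{"tx":0,"ty":0,"tz":0,"roll":0}]' | grep -E "pos|contact"
python3 -m handwheel '[{"tx":0,"ty":0,"tz":1.5,"roll":0},{"tx":0,"ty":0,"tz":0,"roll":0}]' | grep -E "pos|contact"
```

```text
tool_pos: [0.6062, 0.3547, 0.0185]
contact_force: [-0.5, -0.2, -0.6]
tool_pos: [0.6062, 0.3547, 0.0166]
contact_force: [-0.2, -0.5, -1.1]
tool_pos: [0.6067, 0.3549, 0.0161]
contact_force: [-1.5, -1.6, 2.0]
tool_pos: [0.6073, 0.3552, 0.016]
contact_force: [-2.2, -1.2, 7.3]
```

```bash
python3 -m handwheel '[{"tx":0,"ty":0,"tz":-1,"roll":0},{"tx":0,"ty":0,"tz":0,"roll":0}]' | grep -E "pos|contact"
python3 -m handwheel '[{"tx":0,"ty":0,"tz":0,"roll":0},{"tx":0,"ty":0,"tz":0,"roll":0},{"tx":0,"ty":0,"tz":0,"roll":0},{"tx":0,"ty":0,"tz":0,"roll":0}]' 72
python3 -m handwheel '[{"tx":0,"ty":0,"tz":-8,"roll":0},{"tx":0,"ty":0,"tz":-18,"roll":0},{"tx":0,"ty":0,"tz":-25,"roll":0},{"tx":0,"ty":0,"tz":-15,"roll":0},{"tx":0,"ty":0,"tz":-6,"roll":0},{"tx":0,"ty":0,"tz":0,"roll":0},{"tx":0,"ty":0,"tz":0,"roll":0}]'
python3 go.py 602.3 175 60 -72.2
```

```text
tool_pos: [0.6072, 0.3551, 0.016]
contact_force: [0.3, -0.6, 5.1]
t: 16.47
tool_pos: [0.6059, 0.3546, 0.0142]
tool_rot: [3.104, 0.486, -0.002]
contact_force: [-0.6, -0.5, 0.6]
opening: 0.072
grip_force: 0.0
t: 17.05
tool_pos: [0.6063, 0.3548, 0.0868]
tool_rot: [-3.104, -0.486, -0.0]
contact_force: [-0.1, -0.8, -0.8]
opening: 0.0723
grip_force: 0.0
shift [-58.8 170.   26.8] yhead -72.2 roll 0.000 tilt [ 0.  0. -1.] t 17.05 F [-0.1 -0.8 -0.8] open 0.07228376784912034
```

Now the small round.

```bash
python3 -m handwheel '[{"tx":-5,"ty":14,"tz":0,"roll":0},{"tx":-9,"ty":26,"tz":3,"roll":0},{"tx":-11,"ty":32,"tz":5,"roll":0},{"tx":-11,"ty":32,"tz":5,"roll":0},{"tx":-11,"ty":32,"tz":5,"roll":0},{"tx":-8,"ty":22,"tz":5,"roll":0},{"tx":-3.8,"ty":12,"tz":4,"roll":0},{"tx":0,"ty":0,"tz":0,"roll":0},{"tx":0,"ty":0,"tz":0,"roll":0}]' 55
python3 - <<'E'
from vis import *
a=grab("scene"); cv2.imwrite("pics/g5.png",cv2.resize(a["im"][180:280,330:450],(720,600),interpolation=cv2.INTER_CUBIC)[:,:,::-1])
E
python3 go.py 602.3 175 6
```

```text
t: 17.8
tool_pos: [0.6017, 0.1745, 0.0588]
tool_rot: [-3.104, -0.484, 0.003]
contact_force: [0.1, 0.9, 0.4]
opening: 0.0552
grip_force: 0.0
shift [ 0.1  0.5 53.5] yhead -72.2 tilt [-0.001 -0.001 -1.   ] t 17.85 F [0.3 0.3 0.1] open 0.05472346411940083
```

View pics/g5.png

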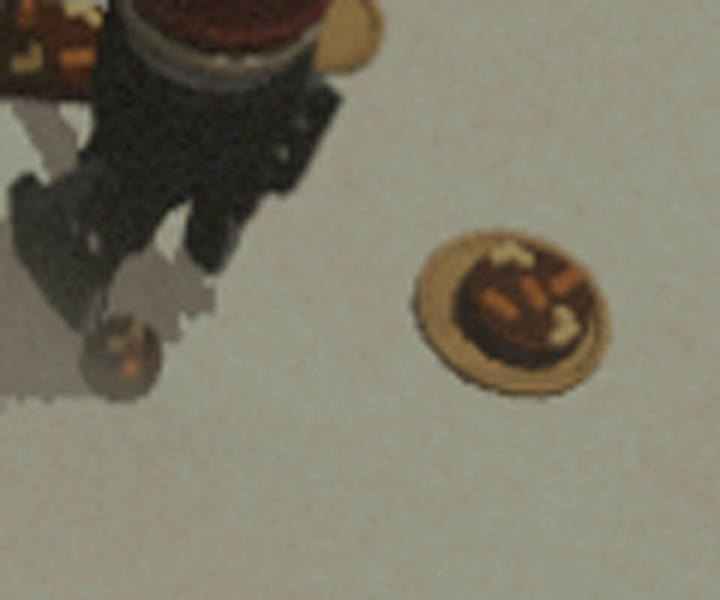

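The round lies flat in its dish (crop (525,305)), a bit off centre; I'll measure it later. Gripping the small round now.

```bash
python3 -m handwheel '[{"tx":0,"ty":0.5,"tz":8,"roll":0},{"tx":0,"ty":0,"tz":15,"roll":0},{"tx":0,"ty":0,"tz":14,"roll":0},{"tx":0,"ty":0,"tz":9,"roll":0},{"tx":0,"ty":0,"tz":5,"roll":0},{"tx":0,"ty":0,"tz":2,"roll":0},{"tx":0,"ty":0,"tz":0,"roll":0}]'
python3 -m handwheel '[{"tx":0,"ty":0,"tz":0,"roll":0},{"tx":0,"ty":0,"tz":0,"roll":0},{"tx":0,"ty":0,"tz":0,"roll":0},{"tx":0,"ty":0,"tz":0,"roll":0},{"tx":0,"ty":0,"tz":0,"roll":0},{"tx":0,"ty":0,"tz":0,"roll":0}]' 24 30
python3 -m handwheel '[{"tx":0,"ty":0,"tz":-5,"roll":0},{"tx":0,"ty":0,"tz":-15,"roll":0},{"tx":0,"ty":0,"tz":-25,"roll":0},{"tx":0,"ty":0,"tz":-25,"roll":0},{"tx":0,"ty":0,"tz":-10,"roll":0},{"tx":0,"ty":0,"tz":0,"roll":0},{"tx":0,"ty":0,"tz":0,"roll":0}]'
python3 go.py 430.5 323.5 50 -72.2
```

```text
t: 18.43
tool_pos: [0.6019, 0.1745, 0.0058]
tool_rot: [-3.104, -0.486, 0.003]
contact_force: [1.0, -0.8, -0.4]
opening: 0.0551
grip_force: 0.0
t: 18.93
tool_pos: [0.6033, 0.1746, 0.0079]
tool_rot: [-3.104, -0.486, -0.003]
contact_force: [-0.2, 0.7, 3.7]
opening: 0.0328
grip_force: 30.0
t: 19.52
tool_pos: [0.6028, 0.1746, 0.0876]
tool_rot: [-3.104, -0.486, -0.002]
contact_force: [-0.5, -0.3, -1.2]
opening: 0.0325
grip_force: 29.8
shift [-118.5 -194.5   37.4] yhead -72.2 roll 0.000 tilt [ 0.001  0.    -1.   ] t 19.52 F [-0.5 -0.3 -1.2] open 0.032500903337092046
```

```bash
python3 -m handwheel '[{"tx":-7,"ty":-12,"tz":0,"roll":0},{"tx":-15,"ty":-24,"tz":0,"roll":0},{"tx":-18,"ty":-30,"tz":0,"roll":0},{"tx":-18,"ty":-30,"tz":0,"roll":0},{"tx":-18,"ty":-30,"tz":0,"roll":0},{"tx":-18,"ty":-30,"tz":0,"roll":0},{"tx":-15,"ty":-24,"tz":0,"roll":0},{"tx":-9.5,"ty":-14.5,"tz":0,"roll":0},{"tx":0,"ty":0,"tz":10,"roll":0},{"tx":0,"ty":0,"tz":15,"roll":0},{"tx":0,"ty":0,"tz":12,"roll":0},{"tx":0,"ty":0,"tz":0,"roll":0}]'
python3 -m handwheel '[{"tx":0,"ty":0,"tz":0,"roll":0},{"tx":0,"ty":0,"tz":0,"roll":0}]'
python3 go.py 430.5 323.5 13 -72.2
```

```text
t: 20.52
tool_pos: [0.4271, 0.3216, 0.0451]
tool_rot: [3.101, 0.486, -0.012]
contact_force: [0.1, -0.6, -0.8]
opening: 0.0324
grip_force: 29.9
t: 20.68
tool_pos: [0.4304, 0.323, 0.0496]
tool_rot: [3.104, 0.485, -0.001]
contact_force: [0.4, 0.4, 0.6]
opening: 0.0326
grip_force: 29.9
shift [ 0.3 -0.4 36.6] yhead -72.2 roll -0.001 tilt [-0.001  0.    -1.   ] t 20.68 F [0.4 0.4 0.6] open 0.03259677412359967
```

```bash
python3 -m handwheel '[{"tx":0,"ty":0,"tz":7,"roll":0},{"tx":0,"ty":0,"tz":12,"roll":0},{"tx":0,"ty":0,"tz":10,"roll":0},{"tx":0,"ty":0,"tz":5,"roll":0},{"tx":0,"ty":0,"tz":2.5,"roll":0},{"tx":0,"ty":0,"tz":0,"roll":0},{"tx":0,"ty":0,"tz":0,"roll":0}]' | grep -E "pos|contact"
python3 -m handwheel '[{"tx":0,"ty":0,"tz":1,"roll":0},{"tx":0,"ty":0,"tz":0,"roll":0}]' | grep -E "pos|contact"
python3 -m handwheel '[{"tx":0,"ty":0,"tz":0.8,"roll":0},{"tx":0,"ty":0,"tz":0,"roll":0}]' | grep -E "pos|contact"
python3 -m handwheel '[{"tx":0,"ty":0,"tz":0.7,"roll":0},{"tx":0,"ty":0,"tz":0,"roll":0}]' | grep -E "pos|contact"
```

```text
tool_pos: [0.4302, 0.3235, 0.0132]
contact_force: [-0.8, -0.2, -0.6]
tool_pos: [0.4305, 0.3237, 0.0128]
contact_force: [-0.7, -0.2, -0.7]
tool_pos: [0.4304, 0.3235, 0.0118]
contact_force: [-0.2, -0.3, 0.4]
tool_pos: [0.4302, 0.3234, 0.0109]
contact_force: [0.0, -0.4, -0.4]
```

```bash

python3 -m handwheel '[{"tx":0,"ty":0,"tz":0.7,"roll":0},{"tx":0,"ty":0,"tz":0,"roll":0}]' | grep -E "pos|contact"
python3 -m handwheel '[{"tx":0,"ty":0,"tz":0.7,"roll":0},{"tx":0,"ty":0,"tz":0,"roll":0}]' | grep -E "pos|contact"
```

```text
tool_pos: [0.4304, 0.3235, 0.0108]
contact_force: [-1.0, -1.0, 4.1]
tool_pos: [0.4305, 0.3236, 0.0108]
contact_force: [-4.4, -3.7, 9.2]
```

```bash

python3 -m handwheel '[{"tx":0,"ty":0,"tz":-0.8,"roll":0},{"tx":0,"ty":0,"tz":0,"roll":0}]' | grep -E "pos|contact"
python3 -m handwheel '[{"tx":0,"ty":0,"tz":0,"roll":0},{"tx":0,"ty":0,"tz":0,"roll":0},{"tx":0,"ty":0,"tz":0,"roll":0},{"tx":0,"ty":0,"tz":0,"roll":0}]' 48
python3 -m handwheel '[{"tx":0,"ty":0,"tz":-8,"roll":0},{"tx":0,"ty":0,"tz":-18,"roll":0},{"tx":0,"ty":0,"tz":-25,"roll":0},{"tx":0,"ty":0,"tz":-20,"roll":0},{"tx":0,"ty":0,"tz":-8,"roll":0},{"tx":0,"ty":0,"tz":0,"roll":0},{"tx":0,"ty":0,"tz":0,"roll":0}]'
python3 go.py 431 187.5 60 -106.7
```

```text
tool_pos: [0.4306, 0.3237, 0.0109]
contact_force: [-0.0, -0.4, 3.7]
t: 22.6
tool_pos: [0.43, 0.3233, 0.0099]
tool_rot: [3.104, 0.486, -0.001]
contact_force: [-0.0, -0.8, 0.1]
opening: 0.0478
grip_force: 0.0
t: 23.18
tool_pos: [0.4303, 0.3234, 0.0894]
tool_rot: [-3.104, -0.486, -0.001]
contact_force: [-0.1, 0.0, -1.7]
opening: 0.048
grip_force: 0.0
shift [-40.9 129.7  29.3] yhead -72.2 roll 0.602 tilt [ 0.001 -0.    -1.   ] t 23.18 F [-0.1  0.  -1.7] open 0.04799595833949039
```

```bash
python3 -m handwheel '[{"tx":-4,"ty":12,"tz":0,"roll":0},{"tx":-8,"ty":26,"tz":4,"roll":0},{"tx":-10,"ty":32,"tz":5,"roll":0},{"tx":-10,"ty":32,"tz":5,"roll":0},{"tx":-6,"ty":18,"tz":5,"roll":0},{"tx":-2.9,"ty":9.7,"tz":5,"roll":0},{"tx":0,"ty":0,"tz":5,"roll":0.1},{"tx":0,"ty":0,"tz":0,"roll":0.11},{"tx":0,"ty":0,"tz":0,"roll":0.11},{"tx":0,"ty":0,"tz":0,"roll":0.11},{"tx":0,"ty":0,"tz":0,"roll":0.1},{"tx":0,"ty":0,"tz":0,"roll":0.072}]' 68
python3 -m handwheel '[{"tx":0,"ty":0,"tz":0,"roll":0},{"tx":0,"ty":0,"tz":0,"roll":0}]'
python3 go.py 431 187.5 4.5 -106.7
```

```text
t: 24.18
tool_pos: [0.43, 0.1872, 0.0589]
tool_rot: [3.107, -0.462, -0.004]
contact_force: [-0.1, 0.1, 0.4]
opening: 0.0681
grip_force: 0.0
t: 24.35
tool_pos: [0.4303, 0.1873, 0.0593]
tool_rot: [3.108, -0.453, -0.003]
contact_force: [-0.6, 0.9, -0.8]
opening: 0.0683
grip_force: 0.0
shift [ 0.7 -0.5 54.8] yhead -106.6 roll 0.002 tilt [-0.002  0.001 -1.   ] t 24.35 F [-0.6  0.9 -0.8] open 0.06829660111402135
```

```bash
python3 -m handwheel '[{"tx":0.7,"ty":-0.5,"tz":8,"roll":0},{"tx":0,"ty":0,"tz":15,"roll":0},{"tx":0,"ty":0,"tz":15,"roll":0},{"tx":0,"ty":0,"tz":9,"roll":0},{"tx":0,"ty":0,"tz":5,"roll":0},{"tx":0,"ty":0,"tz":2.5,"roll":0},{"tx":0,"ty":0,"tz":0,"roll":0}]'
python3 -m handwheel '[{"tx":0,"ty":0,"tz":0,"roll":0},{"tx":0,"ty":0,"tz":0,"roll":0},{"tx":0,"ty":0,"tz":0,"roll":0},{"tx":0,"ty":0,"tz":0,"roll":0},{"tx":0,"ty":0,"tz":0,"roll":0},{"tx":0,"ty":0,"tz":0,"roll":0}]' 40 30
python3 -m handwheel '[{"tx":0,"ty":0,"tz":-5,"roll":0},{"tx":0,"ty":0,"tz":-15,"roll":0},{"tx":0,"ty":0,"tz":-25,"roll":0},{"tx":0,"ty":0,"tz":-25,"roll":0},{"tx":0,"ty":0,"tz":-10,"roll":0},{"tx":0,"ty":0,"tz":0,"roll":0},{"tx":0,"ty":0,"tz":0,"roll":0}]'
python3 go.py 612 -355.5 60 -81.5
```

```text
t: 24.93
tool_pos: [0.4315, 0.1877, 0.0053]
tool_rot: [3.108, -0.455, -0.001]
contact_force: [0.0, 0.1, -0.1]
opening: 0.0685
grip_force: 0.0
t: 25.43
tool_pos: [0.4326, 0.188, 0.0067]
tool_rot: [-3.108, 0.456, -0.002]
contact_force: [-0.3, -0.0, 4.9]
opening: 0.0489
grip_force: 32.9
t: 26.02
tool_pos: [0.4316, 0.1877, 0.0856]
tool_rot: [-3.108, 0.456, -0.0]
contact_force: [0.5, -0.1, -1.0]
opening: 0.0491
grip_force: 32.4
shift [328.7 468.6  25.6] yhead -106.7 roll -0.440 tilt [ 0. -0. -1.] t 26.02 F [ 0.5 -0.1 -1. ] open 0.04913962254585709
```

```bash
python3 -m handwheel '[{"tx":9,"ty":13,"tz":0,"roll":0},{"tx":16,"ty":23,"tz":0,"roll":0},{"tx":20,"ty":28.5,"tz":0,"roll":0},{"tx":20,"ty":28.5,"tz":0,"roll":0},{"tx":20,"ty":28.5,"tz":0,"roll":0},{"tx":20,"ty":28.5,"tz":0,"roll":0},{"tx":20,"ty":28.5,"tz":0,"roll":0},{"tx":20,"ty":28.5,"tz":0,"roll":0},{"tx":20,"ty":28.5,"tz":0,"roll":0},{"tx":20,"ty":28.5,"tz":0,"roll":0},{"tx":20,"ty":28.5,"tz":0,"roll":0},{"tx":20,"ty":28.5,"tz":0,"roll":0}]'
python3 -m handwheel '[{"tx":20,"ty":28.5,"tz":0,"roll":0},{"tx":20,"ty":28.5,"tz":0,"roll":0},{"tx":20,"ty":28.5,"tz":0,"roll":0},{"tx":20,"ty":28.5,"tz":0,"roll":0},{"tx":14,"ty":20,"tz":0,"roll":0},{"tx":9.7,"ty":13.6,"tz":0,"roll":0},{"tx":0,"ty":0,"tz":5,"roll":-0.11},{"tx":0,"ty":0,"tz":8,"roll":-0.11},{"tx":0,"ty":0,"tz":8,"roll":-0.11},{"tx":0,"ty":0,"tz":4,"roll":-0.11},{"tx":0,"ty":0,"tz":0,"roll":0},{"tx":0,"ty":0,"tz":0,"roll":0}]'
python3 go.py 612 -355.5 12 -81.5
```

```text
t: 27.02
tool_pos: [0.5537, -0.1854, 0.0827]
tool_rot: [-3.107, 0.456, 0.007]
contact_force: [0.0, 0.5, -0.1]
opening: 0.0491
grip_force: 32.4
t: 28.02
tool_pos: [0.6107, -0.3545, 0.0578]
tool_rot: [-3.13, -0.229, 0.006]
contact_force: [-0.1, -0.1, -0.8]
opening: 0.0493
grip_force: 32.4
shift [ 1.3  1.3 45.7] yhead -81.6 roll -0.002 tilt [-0.003 -0.003 -1.   ] t 28.02 F [-0.1 -0.1 -0.8] open 0.049334808366156335
```

```bash
python3 -m handwheel '[{"tx":0.5,"ty":0.5,"tz":7,"roll":0},{"tx":0,"ty":0,"tz":13,"roll":0},{"tx":0,"ty":0,"tz":13,"roll":0},{"tx":0,"ty":0,"tz":8,"roll":0},{"tx":0,"ty":0,"tz":4,"roll":0},{"tx":0,"ty":0,"tz":1,"roll":0},{"tx":0,"ty":0,"tz":0,"roll":0},{"tx":0,"ty":0,"tz":0,"roll":0}]' | grep -E "pos|contact"
python3 -m handwheel '[{"tx":0,"ty":0,"tz":1,"roll":0},{"tx":0,"ty":0,"tz":0,"roll":0}]' | grep -E "pos|contact"
python3 -m handwheel '[{"tx":0,"ty":0,"tz":0.8,"roll":0},{"tx":0,"ty":0,"tz":0,"roll":0}]' | grep -E "pos|contact"
python3 -m handwheel '[{"tx":0,"ty":0,"tz":0.7,"roll":0},{"tx":0,"ty":0,"tz":0,"roll":0}]' | grep -E "pos|contact"
```

```text
tool_pos: [0.613, -0.3562, 0.0153]
contact_force: [-0.7, -0.5, -0.4]
tool_pos: [0.6131, -0.3562, 0.0146]
contact_force: [0.0, 0.4, -0.5]
tool_pos: [0.6128, -0.356, 0.0132]
contact_force: [0.3, -0.7, -0.4]
tool_pos: [0.6126, -0.3559, 0.0122]
contact_force: [0.1, -0.3, -1.0]
```

```bash

python3 -m handwheel '[{"tx":0,"ty":0,"tz":1,"roll":0},{"tx":0,"ty":0,"tz":0.5,"roll":0},{"tx":0,"ty":0,"tz":0,"roll":0}]' | grep -E "pos|contact"
python3 -m handwheel '[{"tx":0,"ty":0,"tz":0.7,"roll":0},{"tx":0,"ty":0,"tz":0,"roll":0}]' | grep -E "pos|contact"
python3 -m handwheel '[{"tx":0,"ty":0,"tz":0.7,"roll":0},{"tx":0,"ty":0,"tz":0,"roll":0}]' | grep -E "pos|contact"
```

```text
tool_pos: [0.6125, -0.3558, 0.0105]
contact_force: [-0.3, 0.6, 0.5]
tool_pos: [0.6126, -0.3559, 0.0099]
contact_force: [0.0, -0.0, -0.3]
tool_pos: [0.6128, -0.356, 0.0098]
contact_force: [0.2, 0.6, 0.8]
```

```bash

python3 -m handwheel '[{"tx":0,"ty":0,"tz":0.5,"roll":0},{"tx":0,"ty":0,"tz":0,"roll":0}]' | grep -E "pos|contact"
python3 -m handwheel '[{"tx":0,"ty":0,"tz":0,"roll":0},{"tx":0,"ty":0,"tz":0,"roll":0},{"tx":0,"ty":0,"tz":0,"roll":0},{"tx":0,"ty":0,"tz":0,"roll":0}]' 65
python3 -m handwheel '[{"tx":0,"ty":0,"tz":-8,"roll":0},{"tx":0,"ty":0,"tz":-18,"roll":0},{"tx":0,"ty":0,"tz":-30,"roll":0},{"tx":0,"ty":0,"tz":-35,"roll":0},{"tx":-20,"ty":0,"tz":-30,"roll":0},{"tx":-30,"ty":0,"tz":-15,"roll":0},{"tx":-30,"ty":0,"tz":0,"roll":0},{"tx":-30,"ty":0,"tz":0,"roll":0},{"tx":-30,"ty":0,"tz":0,"roll":0},{"tx":-15,"ty":0,"tz":0,"roll":0},{"tx":0,"ty":0,"tz":0,"roll":0},{"tx":0,"ty":0,"tz":0,"roll":0}]'
python3 - <<'E'
from vis import *
for n in("top","scene"):
    c=grab(n); np.savez("end_"+n,**c); 
    s=c["im"][130:290,90:490] if n=="top" else c["im"][160:310,110:450]
    cv2.imwrite(f"pics/e_{n}.png",cv2.resize(s,(800,320 if n=="top" else 353),interpolation=cv2.INTER_CUBIC)[:,:,::-1])
E
```

```text
tool_pos: [0.613, -0.3561, 0.0098]
contact_force: [-2.0, 0.1, 4.6]
t: 30.27
tool_pos: [0.6125, -0.3558, 0.0085]
tool_rot: [-3.133, -0.234, 0.0]
contact_force: [0.3, 0.2, 0.6]
opening: 0.0652
grip_force: 0.0
t: 31.27
tool_pos: [0.4594, -0.3792, 0.1455]
tool_rot: [3.132, 0.232, 0.002]
contact_force: [0.3, 0.8, -0.2]
opening: 0.0654
grip_force: 0.0
```

View pics/e_top.png

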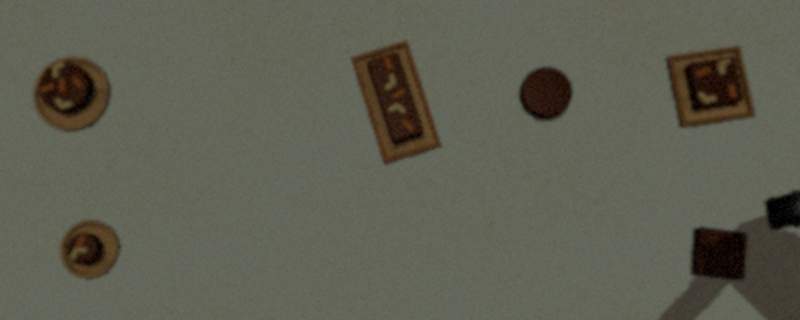

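View pics/e_scene.png

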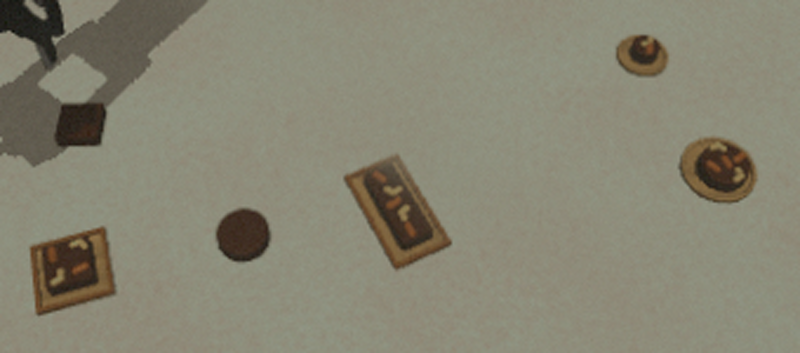

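All four are in their dishes. I'll measure the centres, tops and tilt, especially for the off-centre large round.

```bash
python3 - <<'E'
from vis import *
T,S=load("end_top"),load("end_scene"); T0=load("top")
L=dict(long=((288,181),(278,248)),square=((445,173),(140,273)),round=((124,175),(417,230)),small=((134,254),(384,181)))
D=dict(long=(595.5,-9.6),square=(612,-355.5),round=(604.8,355),small=(430,323.5))
for n,(a,b) in L.items():
    cs=[]
    for c,s in((T,a),(S,b)):
        v=cv2.GaussianBlur(c["im"],(3,3),0).max(2); r=26 if n=="long" else (13 if n=="small" else 18)
        w=v[s[1]-r:s[1]+r,s[0]-r:s[0]+r]; t,m=cv2.threshold(w,0,255,cv2.THRESH_BINARY_INV+cv2.THRESH_OTSU)
        m=cv2.morphologyEx(m,cv2.MORPH_CLOSE,np.ones((3,3),np.uint8))
        k=max(cv2.findContours(m,0,1)[0],key=cv2.contourArea); h=cv2.convexHull(k); M=cv2.moments(h)
        cs.append((M["m10"]/M["m00"]+s[0]-r,M["m01"]/M["m00"]+s[1]-r))
        if c is T: R=cv2.minAreaRect((plane(c,h.reshape(-1,2)+[s[0]-r,s[1]-r],.013)[:,:2]*1e3).astype(np.float32))
    p,e=tri(T,cs[0],S,cs[1]); pt=plane(T,[cs[0]],.013)[0]*1e3; ps=plane(S,[cs[1]],.013)[0]*1e3
    q=6 if n!="small" else 4; x,y=map(int,cs[0]); g=np.mgrid[y-q:y+q+1,x-q:x+q+1].reshape(2,-1)[::-1].T
    o,d=rays(T,g); P=o+d*T["d"][g[:,1],g[:,0]][:,None]; A=np.c_[P[:,:2]-P[:,:2].mean(0),np.ones(len(P))]
    co=np.linalg.lstsq(A,P[:,2],rcond=None)[0]
    print(n,"top-dish",np.round(pt[:2]-D[n],1),"scene-dish",np.round(ps[:2]-D[n],1),"triz",round(p[2]*1e3,1),"depth med",round(np.median(P[:,2])*1e3,1),"slope",np.round(co[:2],3),"size",np.round(R[1],0))
for n,s,s0 in(("sp",(450,257),(450,257)),("rp",(363,176),(363,176))):
    f=lambda c:measure(c,s,.01,r=30,th=28)[1][:2]*1e3
    print(n,np.round(f(T)-f(T0),1))
E
```

```text
long top-dish [3.9 3.9] scene-dish [11.7 -1.9] triz 3.1 depth med 24.2 slope [-3.066 -0.169] size [113.  48.]
square top-dish [ 0.2 -1.4] scene-dish [ 2.  -3.4] triz 10.5 depth med 23.2 slope [0.059 0.079] size [54. 62.]
round top-dish [3.1 1.4] scene-dish [6.5 0.2] triz 8.9 depth med 24.7 slope [-0.872 -1.587] size [65. 58.]
small top-dish [-2.8 -4.6] scene-dish [ 2.  -1.4] triz 7.1 depth med 24.6 slope [0.132 0.234] size [27. 34.]
sp [-10.4 -13.3]
rp [ 0. -0.]
```

```bash
python3 - <<'E'
from vis import *
import itertools
T=grab("top"); C=[T["d"]]+[optics.get_image("top")[1] for _ in range(4)]
d=np.stack(C); d[d==0]=np.nan; d=np.nanmedian(d,0)
yy,xx=np.mgrid[100:300,90:490]; g=np.c_[xx.ravel(),yy.ravel()]
o,r=rays(T,g); P=(o+r*d[g[:,1],g[:,0]][:,None])*1e3
for n,c,R in(("long",(595.5,-9.6),24),("square",(612,-355.5),30),("round",(605,355),34),("small",(430,323.5),24),("plain",(603,-174.6),30)):
    m=(np.hypot(P[:,0]-c[0],P[:,1]-c[1])<R)&(P[:,2]>14)&(P[:,2]<32); Q=P[m]; cen=Q[:,:2].mean(0)
    A=np.c_[Q[:,:2]-cen,np.ones(len(Q))]; k=np.ones(len(Q),bool)
    for _ in range(4): co=np.linalg.lstsq(A[k],Q[k,2],rcond=None)[0]; e=Q[:,2]-A@co; k=np.abs(e)<3
    print(n,len(Q),"offset",np.round(cen-c,1),"top z",np.round(co[2],1),"slope",np.round(co[:2],3),"sd",round(e[k].std(),1))
E
```

```text
long 319 offset [-0.2  0.4] top z 23.6 slope [0.002 0.   ] sd 1.2
square 538 offset [-1.1  2.2] top z 23.1 slope [ 0.007 -0.002] sd 1.2
round 533 offset [ 1.4 -0.8] top z 24.0 slope [0.008 0.019] sd 1.3
small 219 offset [-0.4 -1.5] top z 24.0 slope [0.034 0.042] sd 1.3
plain 505 offset [-1.3  1.2] top z 20.0 slope [ 0.006 -0.001] sd 0.9
```

```bash
python3 -c "
from station import ctrl
print(ctrl.finish_job())"
```

```text
the job is handed in; nothing more can be done
None
```

I handed the job in at about 32 s with all four nut chocolates in their own dishes: measured centres within about 3 mm, and tops at the height of sitting on the dish floor. I accidentally re-gripped the large round once and set it back down. The small round's tilt read about 0.05 rad, which I put down to its nuts. Both plain chocolates look unmoved: the round one measured zero shift, and the square one I judged by eye because a gripper shadow spoiled its measurement. The hand-in returned no verdict.

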